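# Lay the condiment tray for breakfast

## Robot

A 6-joint arm with a two-finger parallel gripper is mounted at the origin on the work surface. World frame = base frame: x ahead of the robot, y to its left, z up, the work surface at z = 0. Lengths are in m, angles in rad, forces in N, time in s.
With the tool pointing down it reaches from about 0.225 to 0.725 m from the base axis. Payload 3.1 kg.
Tool frame: the origin (TCP) lies between the finger pads; the fingertips stand 25 mm ahead of it and the grasp point (between the pads) lies 6 mm ahead of it; z points along the fingers, y is the line along which they close (so a half turn about z gives the same grasp; the last joint's range is limited). The gripper opens to 85 mm and grips with 20 to 120 N. Pads are 22 mm wide; open, the fingers measure 114 mm over their backs; the gripper's body (76 mm by 85 mm) begins 54 mm behind the grasp point. The pads swing forward as they close: fully open they stand 13 mm farther back than shut.
Start: joints at [1.218, 0.048, 0.099, 1.622, 0, 1.443], TCP at [0.117, 0.512, 0.256] pointing down, gripper open.
Joint ranges: [-2.91, 2.91], [-0.99, 1.94], [-1.21, 1.42], [-2.12, 2.29], [-1.49, 1.47], [-3.14, 3.14]. Speed limits (rad/s): [2.79, 2.79, 3.14, 3.14, 3.14, 3.14].

## Interface

Orientations are given as a unit quaternion [w, x, y, z].
In Python, from plant import manip gives the robot as it stands.
- The arm moves only by the tool servo_tool, never from a script. Its argument "plan" is a list of rows, each a list of 3 entries, a list of its own where there are three numbers: the shift along the tool's x, y, z in mm, then the turn about the tool's z in degrees, then the finger opening in mm, from 0 to 85.4. A call has 1 to 5 rows; each row shifts and turns the commanded pose from where the row before left it, along the tool's axes as they then stand; what a row does not reach is not made up. A row lasts 1/12 s, in which the tool goes at most 41.7 mm and 7.16 degrees, less where a joint would pass 70% of its speed; a pose out of reach is approached as far as the arm can. A call is refused whole if a number of a shift passes 41.7 or a number of a turn 7.16, either way. A call with a gripper value outside its range is refused whole. The fingers move at their own pace and stop on an object; "grip_force" is the grip in N (left out, the last holds). Time passes only in rows, so rows that do not move let the fingers close. It gives the time, the measured TCP pose, the force, the opening and the grip force at its end, in the units of the state.
- manip.read_state(): the state, without advancing time (a new reading comes with each control period).
- manip.capture(name): name is "scene" or "top"; returns a dict with "pixels" (384x512x3 uint8, red, green, blue), "fx", "fy", "cx", "cy" (pixels), "R" (3x3) and "t" (3): a world point X has camera coordinates R X + t. Camera axes: x right, y down, z forward; pixel columns grow to the right and rows downward; lengths in m; the calibration is good to about 2 mm. A picture is of the moment at which its call begins. There is no depth.
- manip.close_job(): hands the job in; it is judged then, once.
Trained networks look in the newest picture that a camera, given by its name, has taken for a name from the list of things; names that differ only in an ending like _2 or _b are one class to them, and where a whole thing is asked for, a point or a joint stands for the part that bears it (a point fixed in the world has none). Each returns a list of dicts, best first, with "score" (0 to 1); they miss things now and then, are a little off and sometimes report something else, mostly with a low value. They report only what shows in the picture. A call takes as long as a camera call. They do not tell look-alikes from the thing itself.
- manip.find_in(camera, query): "extent" ([left, top, width, height] in pixels, round what is visible of it).
- manip.spot_point(camera, query): "point" ([column, row] in pixels: a listed point, or the origin of a listed thing).
The state is a dict: "time_s": time; "joint_pos": joint angles; "joint_velocities": joint speeds; "effort": joint torques, N m; "tcp_pos": TCP position; "tool_rot": TCP orientation; "contact_force": force on the tool from outside, world axes, zero at the start; "moment": the same for the moment, N m; "opening": finger opening in m; "grip_force": force on a finger pad.
Only numpy, scipy, OpenCV 4.12 (cv2) and the standard library are available. Lean on these libraries where they do the work, as an engineer would, in place of code of your own. Each camera call takes 0.05 s, during which the arm holds its last target. There are 200 camera calls.

## Task

Set the breakfast tray, everything upright and centred on its mat: the larger ribbed tin on the square mat with the smaller ribbed tin stacked on it, its groove fully seated over the larger tin's rib; the knobbed spice grinder on the flat cork coaster; the necked glass cruet in the rimmed white saucer. The look-alikes (the tin with a round button, the shaker without a knob, the jar without a neck) stay standing where they are. Keep the cruet upright while you carry it.

Things in the scene. Friction and masses are not known exactly. Their poses are not given: they have to be found in the camera images.
- tin_big: the larger of the stacking steel tins, to be moved: a square box 60 x 60 mm, 45 mm high, with a straight dark key rib standing 5 mm above the middle of its lid (44 mm long, 8 mm wide, along the tin's own y; overall height 50 mm). Origin at the centre of its underside, z up. About 0.2 kg
- tin_small: smaller stacking steel tin, to be moved: square box 50 x 50 mm, 40 mm high, with a key rib 36 x 8 mm, 5 mm high, on its lid along its own y; a groove right through the middle of its underside, also along y (16 mm wide, 8 mm deep), drops over the larger tin's rib. Seated, its underside is 45 mm above the larger tin's. Origin at the centre of its underside, z up. 0.15 kg
- tin_plain: look-alike, stays: a steel tin of the same size as the smaller stacking tin (50 x 50 x 40 mm) but with a small round button (18 mm across, 5 mm high) on its lid instead of a straight rib. Origin at the centre of its underside
- grinder: the steel spice grinder, to be moved: an upright cylinder 48 mm in diameter up to 58 mm height, then a waist and a head narrowing to a black ball knob 18 mm across on top; 92 mm high in all. Origin at the centre of its underside, z up. About 0.25 kg
- shaker: look-alike, stays: a plain straight steel shaker 48 mm in diameter, 78 mm high, with a flat top pierced by seven holes and no knob. Origin at the centre of its underside
- cruet: the empty glass cruet, to be moved: an upright glass cylinder 48 mm in diameter up to 50 mm height, then sloping shoulders and a narrow neck (20 mm) with a small lip and a 16 mm cork; 85 mm high in all. Origin at the centre of its underside, z up. About 0.2 kg
- jar: look-alike, stays: a straight glass jar 48 mm in diameter, 74 mm high, with no neck, closed by a broad flat cork lid as wide as the jar. Origin at the centre of its underside
- mat_square: the square grey mat, 90 x 90 mm, 6 mm thick: place of the two stacked tins. Fixed in the low wooden tray (120 x 310 mm, rim 12 mm above the shelf), which holds the three mats in a row along it, 98 mm apart, in any order. Origin at the centre of its underside, 6 mm above the shelf; x points across the tray, y along it.
- coaster: the flat round cork coaster, 76 mm in diameter, 6 mm thick: place of the spice grinder. Fixed in the low wooden tray (120 x 310 mm, rim 12 mm above the shelf), which holds the three mats in a row along it, 98 mm apart, in any order. Origin at the centre of its underside, 6 mm above the shelf; x points across the tray, y along it.
- saucer: the round white drip saucer, 84 mm in diameter, rim 14 mm high, inside 74 mm across, its floor 6 mm above its underside: for the cruet. Fixed in the low wooden tray (120 x 310 mm, rim 12 mm above the shelf), which holds the three mats in a row along it, 98 mm apart, in any order. Origin at the centre of its underside, 6 mm above the shelf; x points across the tray, y along it.
Mind the look-alikes: they are no part of the job. Leave any green look-alike of the tin_big alone.

How it is judged:
At the end, for the whole second after the job is handed in: Big tin on square mat, grinder on coaster, cruet in saucer, each centred to 15 mm; small tin seated on big tin (height to 3 mm, 7 mm across, 12 mm along the rib, 0.25 rad); all four upright to 0.12 rad, released, at rest; the three look-alikes upright, moved under 25 mm (x of tin_big in the frame of mat_square between -0.015 and 0.015 m and y of tin_big in the frame of mat_square between -0.015 and 0.015 m and z of tin_big in the frame of mat_square between 0.002 and 0.01 m and horizontal distance between grinder and coaster below 0.015 m and z of grinder in the frame of coaster between 0.002 and 0.01 m and horizontal distance between cruet and saucer below 0.015 m and z of cruet in the frame of saucer between 0.002 and 0.01 m and x of tin_small in the frame of tin_big between -0.007 and 0.007 m and y of tin_small in the frame of tin_big between -0.012 and 0.012 m and z of tin_small in the frame of tin_big between 0.042 and 0.048 m and angle between the y axis of tin_small and the y axis of tin_big, either way round below 0.25 rad and angle between each of tin_big, tin_small, grinder, cruet, tin_plain, shaker, jar's own z axis and vertical below 0.12 rad and linear speed of each of tin_big, tin_small, grinder, cruet below 0.02 m/s and angular speed of each of tin_big, tin_small, grinder, cruet below 0.2 rad/s and distance of each of tin_plain, shaker, jar from where it was at the start of the episode below 0.025 m); the robot touches nothing.
It fails at once if the cruet is tipped more than 0.7 rad (angle between cruet's own z axis and vertical above 0.7 rad).
It fails at once if a look-alike is moved more than 60 mm (distance of any of tin_plain, shaker, jar from where it was at the start of the episode above 0.06 m).
It also fails if it takes over 96 s, if anything falls off the work surface, if the arm or the gripper's body presses on something with over 40 N, if the wrist force passes 120 N, or if a joint passes its speed limit or range.

## Working session

There is one attempt and no reset: what is moved stays moved. The work goes in short steps, Python scripts to look and compute and a tool call to move; the robot and the scene stay as the last step left them, time stands still between calls to the robot, and variables do not carry over. Pictures are saved under pics/ and viewed, at most 14 in all, crops included, and the job is handed in when it is done.

Besides the shell and the picture viewer there is one more tool, called after "Emit:" as name(argument=value, ...) on one line, values as JSON. servo_tool: Moves the arm, as the interface text tells. Its arguments: {"type":"object","properties":{"plan":{"type":"array","items":{"type":"array"}},"grip_force":{"type":"number"}},"required":["plan"]}

```bash
mkdir -p pics; ls
cat > h.py <<'E'
import numpy as np, cv2
from plant import manip
def ray(c,uv):
    R=np.array(c["R"]);t=np.array(c["t"])
    d=R.T@np.array([(uv[0]-c["cx"])/c["fx"],(uv[1]-c["cy"])/c["fy"],1]); return -R.T@t,d
def atz(c,uv,z):
    o,d=ray(c,uv); return o+d*(z-o[2])/d[2]
def proj(c,X):
    p=np.array(c["R"])@np.array(X)+np.array(c["t"]); return np.array([c["fx"]*p[0]/p[2]+c["cx"],c["fy"]*p[1]/p[2]+c["cy"]])
def save(c,name,box=None,s=1.5):
    im=c["pixels"][:,:,::-1]
    if box: x,y,w,h=box; im=im[y:y+h,x:x+w]
    cv2.imwrite("pics/"+name,cv2.resize(im,None,fx=s,fy=s,interpolation=cv2.INTER_CUBIC))
E
python3 - <<'E'
from h import *
np.set_printoptions(precision=3,suppress=True)
for cam in("top","scene"):
    c=manip.capture(cam); save(c,cam+"0.png")
    print(cam,-np.array(c["R"]).T@c["t"],c["fx"],np.array(c["R"]))
    for q in "tin_big tin_small tin_plain grinder shaker cruet jar mat_square coaster saucer".split():
        z=.012 if q in("mat_square","coaster","saucer") else 0
        for r in manip.spot_point(cam,q)[:4]:
            print(q,round(r["score"],2),np.round(r["point"],1),atz(c,r["point"],z)[:2])
print(manip.read_state())
E
```

```text
pics
top [ 0.377 -0.01   1.227] 443.69036751287575 [[-0.029 -1.    -0.   ]
 [-0.997  0.028 -0.071]
 [ 0.071 -0.002 -0.997]]
tin_big 0.93 [332.5 254.8] [ 0.274 -0.216]
tin_big 0.89 [337.7 201.2] [ 0.421 -0.236]
tin_big 0.61 [391.8 271.2] [ 0.225 -0.376]
tin_small 0.88 [245.9 202.3] [0.425 0.018]
tin_plain 0.69 [368.3 151.5] [ 0.557 -0.327]
grinder 0.73 [128.9 169.3] [0.526 0.341]
shaker 0.81 [297.6 199. ] [ 0.43  -0.126]
cruet 0.72 [210.7 195.4] [0.447 0.115]
jar 0.77 [157.9 215.5] [0.395 0.262]
jar 0.16 [259.2 116.4] [ 0.665 -0.026]
mat_square 0.74 [222.4 125.9] [0.638 0.077]
coaster 0.93 [257.6 114.5] [ 0.667 -0.022]
saucer 0.85 [294.3 115.8] [ 0.661 -0.123]
saucer 0.55 [128.9 168.8] [0.526 0.337]
scene [1.15  0.755 0.868] 429.5938775164099 [[-0.726  0.687 -0.008]
 [ 0.432  0.447 -0.783]
 [-0.535 -0.572 -0.622]]
tin_big 0.93 [219.5 172.3] [ 0.435 -0.217]
tin_big 0.63 [238.2 136.1] [ 0.232 -0.352]
tin_small 0.83 [266.5 205.6] [0.442 0.023]
tin_plain 0.88 [175.  174.9] [ 0.554 -0.311]
grinder 0.88 [331.1 278.3] [0.523 0.346]
grinder 0.31 [200.8 231.4] [ 0.66  -0.027]
shaker 0.71 [240.5 184.5] [ 0.429 -0.115]
cruet 0.87 [287.8 223.7] [0.454 0.126]
jar 0.95 [332.7 236. ] [0.398 0.251]
mat_square 0.6 [229.2 247.7] [0.649 0.09 ]
coaster 0.94 [204.4 230.7] [ 0.657 -0.011]
saucer 0.71 [176.4 216.5] [ 0.68  -0.118]
{'time_s': 1.1, 'joint_pos': array([ 1.218,  0.048,  0.099,  1.622, -0.   ,  1.443]), 'joint_velocities': array([-0.   , -0.001, -0.   , -0.001, -0.002, -0.002]), 'effort': array([ -0.   , -33.866,  32.016,   0.001,  -0.   ,   0.   ]), 'tcp_pos': array([0.117, 0.512, 0.256]), 'tool_rot': array([0.   , 0.112, 0.994, 0.   ]), 'contact_force': array([-0.171,  0.024, -0.139]), 'moment': array([-0.013, -0.018, -0.038]), 'grip_force': 0.0, 'opening': 0.08578799665071532}
```

View pics/top0.png

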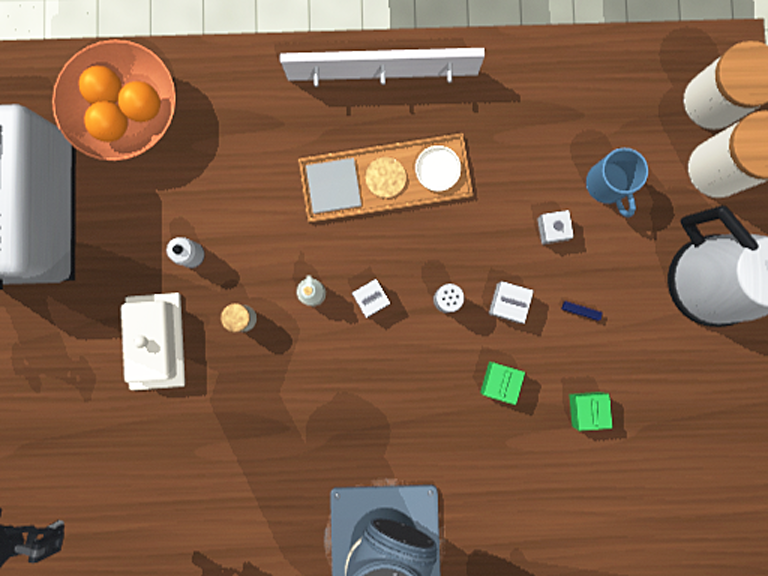

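View pics/scene0.png

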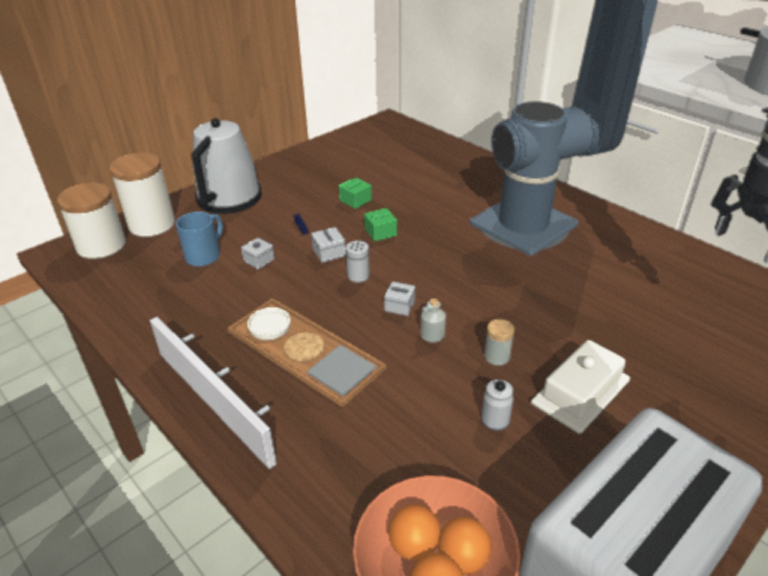

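The top view shows the large ribbed tin at about px (341,201), the small one at (247,199), the grinder at (120,167), the cruet at (207,194) and the tray at (258,117). Its mats run square, cork, saucer from left to right. The green tins and the other look-alikes are clear of these. Next I'll measure more closely.

Run:
```python
from h import *
np.set_printoptions(precision=4,suppress=True)
c=manip.capture("top"); im=c["pixels"].astype(int); mx=im.max(2); mn=im.min(2); hsv=cv2.cvtColor(c["pixels"],cv2.COLOR_RGB2HSV)
def blob(mask,uv,r):
    m=np.zeros(mask.shape,np.uint8); u,v=map(int,uv); s=np.s_[v-r:v+r+1,u-r:u+r+1]; m[s]=mask[s]
    n,l,st,ce=cv2.connectedComponentsWithStats(m); k=1+np.argmax(st[1:,4]); return l==k,ce[k],st[k]
# lids (bright, low saturation)
for q,uv,z,r,th in(("tin_big",(341,201),.045,20,195),("tin_small",(247,199),.04,17,195)):
    m,ce,st=blob((mn>th)&(mx-mn<40),uv,r)
    pts=np.argwhere(m)[:,::-1].astype(np.float32)
    W=np.array([atz(c,p,z)[:2]*1000 for p in pts],np.float32); rc=cv2.minAreaRect(W)
    print(q,"lid",st,rc)
    mm,ce,st=blob((mx<140),uv,8)
    W=np.array([atz(c,p,z+.005)[:2]*1000 for p in np.argwhere(mm)[:,::-1]],np.float32)
    w,V=np.linalg.eigh(np.cov(W.T)); print(" rib",W.mean(0),len(W),np.degrees(np.arctan2(V[1,1],V[0,1])),2*np.sqrt(3*w))
for q,uv,z,mask,r in(("mat",(222,124),.012,(mx-mn<25)&(mn>100),24),("coaster",(257,118),.012,(mx>150)&(hsv[...,1]<150),18),("saucer",(292,112),.02,(mx-mn<25)&(mn>150),20)):
    m,ce,st=blob(mask,uv,r); W=np.array([atz(c,p,z)[:2]*1000 for p in np.argwhere(m)[:,::-1]],np.float32)
    print(q,st,W.mean(0),cv2.minAreaRect(W))
m,ce,st=blob(mx<70,(118,166),6); print("knob",st,ce,atz(c,ce,.085))
m,ce,st=blob((hsv[...,1]>90)&(mx>150),(206,192),9); print("cork",st,ce,atz(c,ce,.085))
big=np.hstack([cv2.resize(c["pixels"][y:y+40,x:x+40,::-1],(190,190),interpolation=cv2.INTER_NEAREST) for x,y in((321,181),(227,179),(101,147),(187,174))])
cv2.imwrite("pics/crop1.png",big)
```

```text
tin_big lid [329 188  26  27 432] ((419.87799072265625, -238.18389892578125), (58.98015213012695, 59.19573974609375), 72.3803939819336)
 rib [ 418.8921 -237.4263] 39 72.67787978834544 [ 6.4511 43.2503]
tin_small lid [235 186  25  26 289] ((433.94427490234375, 13.642457962036133), (50.15570831298828, 49.532711029052734), 29.297273635864258)
 rib [433.6102  13.0896] 25 118.01633336483536 [ 6.6168 34.5712]
mat [ 204  106   37   36 1035] [645.311   77.8989] ((645.473388671875, 77.95103454589844), (90.9388656616211, 88.92874145507812), 7.433225631713867)
coaster [239 100  37  36 786] [663.2927 -17.0087] ((662.069580078125, -24.164379119873047), (94.09928894042969, 102.6295394897461), 5.841500759124756)
saucer [277  97  30  30 710] [ 670.4965 -115.666 ] ((671.2319946289062, -115.3089599609375), (80.16478729248047, 81.2646255493164), 88.36016845703125)
knob [115 164   7   5  28] [118.0714 165.8571] [0.5253 0.3442 0.085 ]
cork [203 191   5   6  21] [204.9048 193.4286] [0.4474 0.1209 0.085 ]
```

View pics/crop1.png

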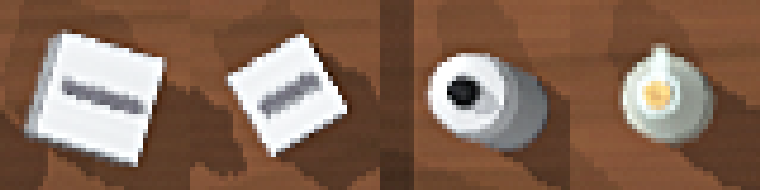

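Emit:
servo_tool(plan=[[[0,0,0],6.75,85],[[0,0,0],6.75,85],[[0,0,0],6.75,85],[[0,0,0],6.75,85],[[0,0,0],6.75,85]])

```text
time_s: 1.57
tcp_pos: [0.117, 0.5118, 0.2563]
tool_rot: [0.0, 0.398, 0.917, -0.0]
contact_force: [-0.6, 0.5, 0.7]
opening: 0.0852
grip_force: 0.0
```

Emit:
servo_tool(plan=[[[0,0,0],6.75,85],[[0,0,0],6.75,85],[[0,0,0],6.75,85],[[0,0,0],6.75,85],[[0,0,0],6.75,85]])

```text
time_s: 1.98
tcp_pos: [0.117, 0.5118, 0.2563]
tool_rot: [0.0, 0.648, 0.762, -0.0]
contact_force: [-0.2, -0.1, 0.6]
opening: 0.0846
grip_force: 0.0
```

Emit:
servo_tool(plan=[[[0,0,0],6.75,85],[[0,0,0],6.75,85],[[0,0,0],6.75,85],[[0,0,0],6.75,85],[[0,0,0],0,85]])

```text
time_s: 2.4
tcp_pos: [0.117, 0.5118, 0.2563]
tool_rot: [0.0, 0.806, 0.591, -0.0]
contact_force: [-0.2, 0.0, 1.0]
opening: 0.0848
grip_force: 0.0
```

```bash
cat >> h.py <<'E'
def go(x,y,z,ang=None):
    """tool-axis shift (mm) and turn (deg) from the measured pose; ang = world angle of tool y"""
    from scipy.spatial.transform import Rotation as Ro
    s=manip.read_state(); q=s["tool_rot"]; R=Ro.from_quat([q[1],q[2],q[3],q[0]]).as_matrix()
    a=np.degrees(np.arctan2(R[1,1],R[0,1])); d=R.T@(np.array([x,y,z])-s["tcp_pos"])*1000
    print("t",round(s["time_s"],2),"tcp",np.round(s["tcp_pos"],4),"yang",round(a,1),"q",np.round(s["joint_pos"],2),"open",round(s["opening"]*1000,1),"F",np.round(s["contact_force"],1),s["grip_force"])
    print("shift",np.round(d,1),"turn",None if ang is None else round((a-ang+180)%360-180,1))
E
python3 -c "from h import *; go(.419,-.238,.14,-17.5)"
```

```text
t 2.4 tcp [0.117  0.5118 0.2563] yang -17.5 q [ 1.22  0.05  0.1   1.62 -0.    3.09] open 84.8 F [-0.2  0.   1. ] 0.0
shift [-624.3  513.3  116.3] turn 0.0
```

Emit:
servo_tool(plan=[[[-31.2,25.7,5.8],0,85],[[-31.2,25.7,5.8],0,85],[[-31.2,25.7,5.8],0,85],[[-31.2,25.7,5.8],0,85],[[-31.2,25.7,5.8],0,85]])

```text
time_s: 2.82
tcp_pos: [0.1932, 0.323, 0.227]
tool_rot: [0.0, 0.804, 0.594, 0.0]
contact_force: [1.5, 0.8, 0.0]
opening: 0.0847
grip_force: 0.0
```

Emit:
servo_tool(plan=[[[-31.2,25.7,5.8],0,85],[[-31.2,25.7,5.8],0,85],[[-31.2,25.7,5.8],0,85],[[-31.2,25.7,5.8],0,85],[[-31.2,25.7,5.8],0,85]])

```text
time_s: 3.23
tcp_pos: [0.2693, 0.1357, 0.1983]
tool_rot: [0.0, 0.804, 0.594, 0.001]
contact_force: [1.5, 0.1, 0.5]
opening: 0.0852
grip_force: 0.0
```

Emit:
servo_tool(plan=[[[-31.2,25.7,5.8],0,85],[[-31.2,25.7,5.8],0,85],[[-31.2,25.7,5.8],0,85],[[-31.2,25.7,5.8],0,85],[[-31.2,25.7,5.8],0,85]])

```text
time_s: 3.65
tcp_pos: [0.3455, -0.0523, 0.1694]
tool_rot: [0.001, 0.805, 0.593, 0.001]
contact_force: [0.5, 1.0, 0.8]
opening: 0.085
grip_force: 0.0
```

Emit:
servo_tool(plan=[[[-31.2,25.7,5.8],0,85],[[-31.2,25.7,5.8],0,85],[[-31.2,25.7,5.8],0,85],[[-31.2,25.7,5.8],0,85],[[-31.2,25.7,5.8],0,85]])

```text
time_s: 4.07
tcp_pos: [0.4215, -0.2395, 0.14]
tool_rot: [0.0, 0.805, 0.593, 0.0]
contact_force: [0.7, 0.3, 0.9]
opening: 0.0852
grip_force: 0.0
```

Emit:
servo_tool(plan=[[[0,0,0],0,85],[[0,0,0],0,85]])

```text
time_s: 4.23
tcp_pos: [0.4208, -0.2386, 0.1386]
tool_rot: [-0.002, 0.806, 0.592, -0.0]
contact_force: [0.0, 0.2, 0.7]
opening: 0.0849
grip_force: 0.0
```

```bash
python3 -c "from h import *; go(.419,-.238,.036,-17.5)"
```

```text
t 4.23 tcp [ 0.4208 -0.2386  0.1386] yang -17.4 q [-0.65 -0.05 -0.23  1.39  0.    1.22] open 84.9 F [0.  0.2 0.7] 0.0
shift [-1.000e-01 -1.600e+00  1.026e+02] turn 0.1
```

Emit:
servo_tool(plan=[[[0,-1.6,30],0,85],[[0,0,30],0,85],[[0,0,25],0,85],[[0,0,17.5],0,85],[[0,0,0],0,85]])

```text
time_s: 4.65
tcp_pos: [0.4164, -0.2332, 0.0339]
tool_rot: [-0.004, 0.805, 0.593, -0.001]
contact_force: [-1.1, 0.6, -0.5]
opening: 0.0852
grip_force: 0.0
```

Emit:
servo_tool(plan=[[[0,0,0],0,50],[[0,0,0],0,50],[[0,0,0],0,50],[[0,0,0],0,50],[[0,0,0],0,50]], grip_force=50)

```text
time_s: 5.07
tcp_pos: [0.4212, -0.2376, 0.0403]
tool_rot: [0.002, 0.806, 0.592, 0.001]
contact_force: [-0.3, 1.4, 6.4]
opening: 0.0593
grip_force: 57.1
```

Emit:
servo_tool(plan=[[[0,0,0],0,50],[[0,0,-10],0,50],[[0,0,-35],0,50],[[0,0,-35],0,50],[[0,0,-35],0,50]])

```text
time_s: 5.48
tcp_pos: [0.4184, -0.236, 0.1532]
tool_rot: [-0.002, 0.806, 0.592, -0.001]
contact_force: [0.4, -1.1, -2.3]
opening: 0.0594
grip_force: 56.1
```

```bash
python3 -c "from h import *; go(.645,.078,.16,7.5)"
```

```text
t 5.48 tcp [ 0.4184 -0.236   0.1532] yang -17.4 q [-0.65 -0.06 -0.22  1.42 -0.    1.22] open 59.4 F [ 0.4 -1.1 -2.3] 56.06957495212555
shift [367.4 122.4  -6.8] turn -24.9
```

Emit:
servo_tool(plan=[[[36.7,12.2,-0.7],0,50],[[36.7,12.2,-0.7],0,50],[[36.7,12.2,-0.7],0,50],[[36.7,12.2,-0.7],0,50],[[36.7,12.2,-0.7],0,50]])

```text
time_s: 5.9
tcp_pos: [0.533, -0.0784, 0.1564]
tool_rot: [-0.0, 0.806, 0.592, -0.0]
contact_force: [0.2, -1.4, -2.2]
opening: 0.0593
grip_force: 56.1
```

Emit:
servo_tool(plan=[[[36.7,12.2,-0.7],0,50],[[36.7,12.2,-0.7],0,50],[[36.7,12.2,-0.7],0,50],[[36.7,12.2,-0.7],0,50],[[36.7,12.2,-0.7],0,50]])

```text
time_s: 6.32
tcp_pos: [0.646, 0.0786, 0.1593]
tool_rot: [-0.0, 0.806, 0.592, -0.001]
contact_force: [0.8, -0.6, -1.7]
opening: 0.0591
grip_force: 56.1
```

Emit:
servo_tool(plan=[[[0,0,0],-6.2,50],[[0,0,0],-6.2,50],[[0,0,0],-6.2,50],[[0,0,0],-6.3,50],[[0,0,0],0,50]])

```text
time_s: 6.73
tcp_pos: [0.6452, 0.0771, 0.1591]
tool_rot: [-0.001, 0.658, 0.753, -0.001]
contact_force: [0.1, -0.9, -2.0]
opening: 0.059
grip_force: 56.2
```

```bash
python3 -c "
from h import *; go(.645,.078,.051,7.5); c=manip.capture('scene'); save(c,'s1.png',(60,60,330,250),2)"
```

```text
t 6.73 tcp [0.6452 0.0771 0.1591] yang 7.6 q [ 0.02  0.38  0.29  1.48 -0.    1.45] open 59.0 F [ 0.1 -0.9 -2. ] 56.171305775642395
shift [9.000e-01 1.000e-01 1.081e+02] turn 0.1
```

View pics/s1.png

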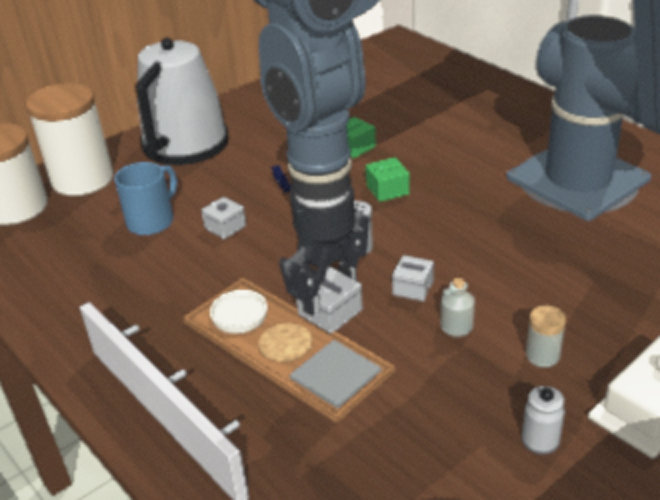

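The big tin is held level above the mat, at crop px (330,300). I'll lower it.

Emit:
servo_tool(plan=[[[0.9,0,35],0,50],[[0,0,35],0,50],[[0,0,22],0,50],[[0,0,8],0,50],[[0,0,0],0,50]])

```text
time_s: 7.2
tcp_pos: [0.6426, 0.0777, 0.0559]
tool_rot: [-0.003, 0.66, 0.751, -0.003]
contact_force: [-0.8, 0.3, -1.9]
opening: 0.0592
grip_force: 56.0
```

Emit:
servo_tool(plan=[[[0,0,3],0,50],[[0,0,2],0,50],[[0,0,1.5],0,50],[[0,0,0],0,50]])

```text
time_s: 7.53
tcp_pos: [0.6468, 0.0779, 0.0552]
tool_rot: [0.001, 0.659, 0.752, 0.001]
contact_force: [0.1, 0.5, -2.5]
opening: 0.0588
grip_force: 56.0
```

```bash
python3 -c "from h import *; go(.645,.078,.051,7.5)"
```

```text
t 7.53 tcp [0.6468 0.0779 0.0552] yang 7.5 q [0.02 0.42 0.13 1.28 0.   1.46] open 58.8 F [ 0.1  0.5 -2.5] 56.01289987564087
shift [ 0.3 -1.8  4.2] turn 0.0
```

Emit:
servo_tool(plan=[[[0,0,2],0,50],[[0,0,0],0,50],[[0,0,0],0,50]])

```text
time_s: 7.78
tcp_pos: [0.6465, 0.0779, 0.0524]
tool_rot: [0.001, 0.659, 0.752, 0.001]
contact_force: [0.2, -0.4, -0.9]
opening: 0.0592
grip_force: 56.2
```

Emit:
servo_tool(plan=[[[0,0,2],0,50],[[0,0,0],0,50],[[0,0,0],0,50]])

```text
time_s: 8.03
tcp_pos: [0.6465, 0.0779, 0.0523]
tool_rot: [0.001, 0.659, 0.752, 0.001]
contact_force: [-2.2, -0.5, 6.6]
opening: 0.0593
grip_force: 57.2
```

Emit:
servo_tool(plan=[[[0,0,0],0,85],[[0,0,0],0,85],[[0,0,0],0,85],[[0,0,-35],0,85],[[0,0,-41],0,85]])

```text
time_s: 8.45
tcp_pos: [0.6416, 0.0778, 0.12]
tool_rot: [-0.004, 0.659, 0.752, -0.004]
contact_force: [0.9, -0.3, -0.4]
opening: 0.0852
grip_force: 0.0
```

Emit:
servo_tool(plan=[[[0,0,-30],-7,85],[[0,0,0],-7,85],[[0,0,0],-7,85],[[0,0,0],0,85]])

```text
time_s: 8.78
tcp_pos: [0.6462, 0.0779, 0.1564]
tool_rot: [0.001, 0.51, 0.86, 0.001]
contact_force: [0.2, 0.0, 0.1]
opening: 0.0849
grip_force: 0.0
```

```bash
python3 -c "from h import *; go(.434,.0133,.14,28.6)"
```

```text
t 8.78 tcp [0.6462 0.0779 0.1564] yang 28.6 q [ 0.02  0.38  0.28  1.47 -0.    1.09] open 84.9 F [0.2 0.  0.1] 0.0
shift [  45.  -217.2   16. ] turn 0.0
```

Emit:
servo_tool(plan=[[[7.5,-36.2,2.7],0,85],[[7.5,-36.2,2.7],0,85],[[7.5,-36.2,2.7],0,85],[[7.5,-36.2,2.7],0,85],[[7.5,-36.2,2.7],0,85]])

```text
time_s: 9.2
tcp_pos: [0.4663, 0.0242, 0.1403]
tool_rot: [-0.001, 0.513, 0.859, -0.001]
contact_force: [0.5, 0.5, 1.9]
opening: 0.085
grip_force: 0.0
```

Emit:
servo_tool(plan=[[[7.5,-36.2,2.7],0,85],[[0,0,0],0,85],[[0,0,0],0,85]])

```text
time_s: 9.45
tcp_pos: [0.4303, 0.0137, 0.1371]
tool_rot: [-0.002, 0.513, 0.858, -0.001]
contact_force: [0.6, -1.0, -0.2]
opening: 0.0852
grip_force: 0.0
```

```bash
python3 -c "
from h import *; go(.434,.0133,.034,28.6)
c=manip.capture('scene')
save(c,'s2.png',(130,100,200,180),3)"
```

```text
t 9.45 tcp [0.4303 0.0137 0.1371] yang 28.3 q [-0.12 -0.19 -0.36  1.4   0.    0.95] open 85.2 F [ 0.6 -1.  -0.2] 0.0
shift [ -2.3   3.4 103.1] turn -0.3
```

View pics/s2.png

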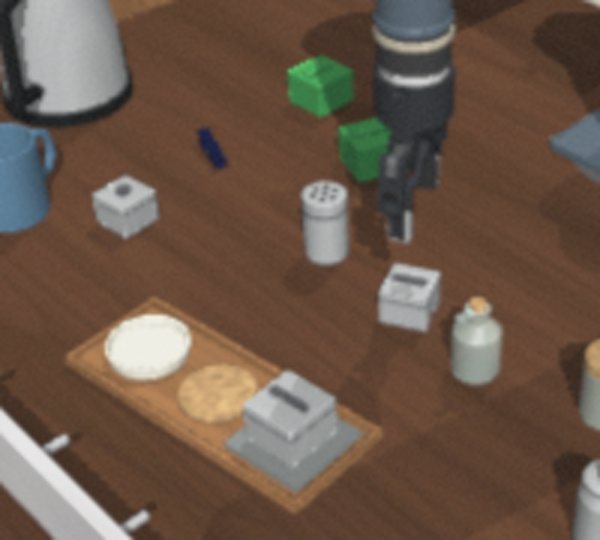

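The big tin stands on the square mat, at crop px (290,420). I'll go down for the small tin.

Emit:
servo_tool(plan=[[[0,0,30],0,85],[[0,0,20],0,85],[[0,0,0],0,85],[[0,0,0],0,85],[[0,0,0],0,85]])

```text
time_s: 9.92
tcp_pos: [0.4348, 0.0138, 0.0903]
tool_rot: [0.001, 0.511, 0.859, 0.0]
contact_force: [0.4, -0.3, 0.3]
opening: 0.0851
grip_force: 0.0
```

Run:
```python
from h import *
go(.434,.0133,.036,28.6)
c=manip.capture("top"); im=c["pixels"].astype(int); mx=im.max(2); mn=im.min(2)
u=proj(c,(.645,.078,.057)); print(u)
u0,v0=map(int,u); r=14
W=np.array([atz(c,(x,y),.057+.005)[:2] for y in range(v0-r,v0+r) for x in range(u0-r,u0+r) if (abs(x-u[0])<8 and abs(y-u[1])<8 and mx[y,x]<140)])
w,V=np.linalg.eigh(np.cov(W.T)); print("rib",W.mean(0),len(W),np.degrees(np.arctan2(V[1,1],V[0,1])),2*np.sqrt(3*w))
save(c,'t2.png',(190,80,130,130),4)
```

```text
t 9.92 tcp [0.4348 0.0138 0.0903] yang 28.5 q [-0.12 -0.16 -0.43  1.3   0.    0.95] open 85.1 F [ 0.4 -0.3  0.3] 0.0
shift [ 0.  -1.  54.3] turn -0.1
[220.64999768 119.8100702 ]
rib [0.64365955 0.07763442] 51 97.20685400701353 [0.00977898 0.03826535]
```

View pics/t2.png

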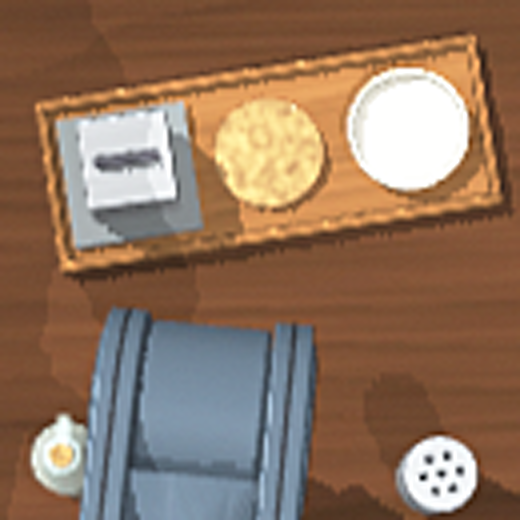

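The big tin is centred, with its rib at (0.644, 0.078) and 97°. Now I'll grasp the small tin.

Emit:
servo_tool(plan=[[[0,-1,20],0,85],[[0,0,20],0,85],[[0,0,14],0,85],[[0,0,0],0,85],[[0,0,0],0,85]])

```text
time_s: 10.38
tcp_pos: [0.4329, 0.0133, 0.0358]
tool_rot: [0.0, 0.511, 0.859, 0.0]
contact_force: [1.4, 0.0, -0.1]
opening: 0.0851
grip_force: 0.0
```

Emit:
servo_tool(plan=[[[0,0,0],0,40],[[0,0,0],0,40],[[0,0,0],0,40],[[0,0,0],0,40],[[0,0,0],0,40]], grip_force=40)

```text
time_s: 10.8
tcp_pos: [0.4341, 0.0131, 0.0369]
tool_rot: [0.002, 0.511, 0.859, 0.001]
contact_force: [0.4, 1.2, 6.8]
opening: 0.0494
grip_force: 43.6
```

Emit:
servo_tool(plan=[[[0,0,0],0,40],[[0,0,-15],0,40],[[0,0,-35],0,40],[[0,0,-35],0,40],[[0,0,-35],0,40]])

```text
time_s: 11.22
tcp_pos: [0.4309, 0.0134, 0.1551]
tool_rot: [-0.002, 0.511, 0.859, -0.001]
contact_force: [1.5, -1.0, -1.4]
opening: 0.0493
grip_force: 42.7
```

Emit:
servo_tool(plan=[[[0,0,0],7,40],[[0,0,0],7,40],[[0,0,0],7,40],[[0,0,0],0,40]])

```text
time_s: 11.55
tcp_pos: [0.432, 0.0133, 0.1548]
tool_rot: [-0.0, 0.66, 0.751, -0.0]
contact_force: [-0.3, 0.8, -2.2]
opening: 0.0491
grip_force: 42.8
```

```bash
python3 -c "from h import *; go(.644,.0778,.16,7.4)"
```

```text
t 11.55 tcp [0.432  0.0133 0.1548] yang 7.4 q [-0.12 -0.19 -0.33  1.43 -0.    1.32] open 49.1 F [-0.3  0.8 -2.2] 42.820900082588196
shift [ 36.6 218.6  -5.4] turn 0.0
```

Emit:
servo_tool(plan=[[[6.1,36.2,-1],0,40],[[6.1,36.2,-1],0,40],[[6.1,36.2,-1],0,40],[[6.1,36.2,-1],0,40],[[6.1,36.2,-1],0,40]])

```text
time_s: 11.97
tcp_pos: [0.6086, 0.0678, 0.1588]
tool_rot: [-0.001, 0.658, 0.753, -0.001]
contact_force: [0.6, -0.1, -0.1]
opening: 0.0497
grip_force: 42.7
```

Emit:
servo_tool(plan=[[[6.1,36.2,0],0,40],[[0,0,15],0,40],[[0,0,25],0,40],[[0,0,10],0,40],[[0,0,0],0,40]])

```text
time_s: 12.38
tcp_pos: [0.6395, 0.0779, 0.1044]
tool_rot: [-0.004, 0.658, 0.753, -0.004]
contact_force: [0.2, -0.3, -2.4]
opening: 0.0493
grip_force: 42.7
```

Emit:
servo_tool(plan=[[[0,0,0],0,40],[[0,0,0],0,40],[[0,0,0],0,40]])

```text
time_s: 12.63
tcp_pos: [0.6436, 0.0778, 0.1124]
tool_rot: [0.001, 0.659, 0.752, 0.001]
contact_force: [0.6, -0.8, -0.6]
opening: 0.0493
grip_force: 42.7
```

```bash
python3 -c "
from h import *; go(.644,.0778,.094,7.3)
c=manip.capture('scene'); save(c,'s3.png',(170,150,130,130),4)"
```

```text
t 12.63 tcp [0.6436 0.0778 0.1124] yang 7.5 q [0.02 0.38 0.2  1.39 0.   1.46] open 49.3 F [ 0.6 -0.8 -0.6] 42.713733315467834
shift [-0.1  0.3 18.4] turn 0.2
```

View pics/s3.png

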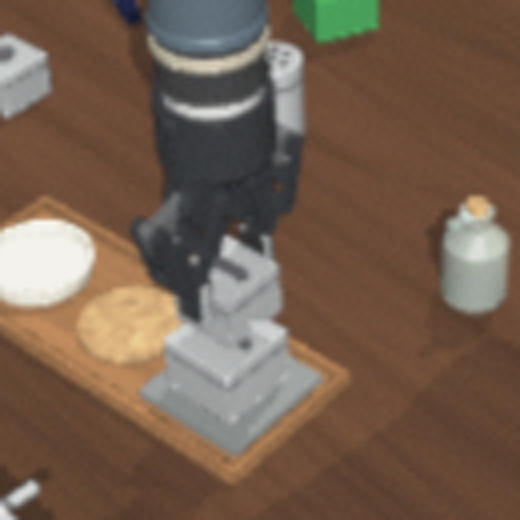

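The small tin hangs level over the big tin, at crop px (230,290), with ribs aligned. I'll lower it slowly.

Emit:
servo_tool(plan=[[[0,0.3,5],0,40],[[0,0,5],0,40],[[0,0,4],0,40],[[0,0,0],0,40],[[0,0,0],0,40]])

```text
time_s: 13.1
tcp_pos: [0.6427, 0.078, 0.0953]
tool_rot: [-0.001, 0.659, 0.752, -0.0]
contact_force: [-0.3, -0.1, -2.1]
opening: 0.0495
grip_force: 42.9
```

Emit:
servo_tool(plan=[[[0,0,3],0,40],[[0,0,0],0,40],[[0,0,0],0,40]])

```text
time_s: 13.35
tcp_pos: [0.6436, 0.0781, 0.094]
tool_rot: [0.0, 0.659, 0.752, 0.0]
contact_force: [-1.3, -0.5, 2.0]
opening: 0.0491
grip_force: 43.1
```

Emit:
servo_tool(plan=[[[0,0,2],0,40],[[0,0,0],0,40],[[0,0,0],0,40]])

```text
time_s: 13.6
tcp_pos: [0.6436, 0.0781, 0.094]
tool_rot: [0.001, 0.659, 0.752, 0.001]
contact_force: [-3.6, 0.3, 8.3]
opening: 0.0496
grip_force: 43.9
```

Contact came at z = 0.094, which is the seated height. I'll release it and go to the grinder.

Emit:
servo_tool(plan=[[[0,0,0],0,85],[[0,0,0],0,85],[[0,0,0],0,85],[[0,0,-35],0,85],[[0,0,-41],0,85]])

```text
time_s: 14.02
tcp_pos: [0.6394, 0.0779, 0.1612]
tool_rot: [-0.005, 0.659, 0.752, -0.004]
contact_force: [0.2, 0.4, 0.9]
opening: 0.0851
grip_force: 0.0
```

Emit:
servo_tool(plan=[[[0,0,0],0,85],[[0,0,0],0,85]])

```text
time_s: 14.18
tcp_pos: [0.6457, 0.078, 0.1713]
tool_rot: [0.003, 0.659, 0.752, 0.003]
contact_force: [-0.2, -0.3, -0.2]
opening: 0.0851
grip_force: 0.0
```

Run:
```python
from h import *
go(.525,.344,.17,7.5)
c=manip.capture("scene"); p=manip.spot_point("scene","grinder")
# knob in the scene camera: dark blob above body
u=proj(c,(.525,.344,.083)); print(u, [ (round(r["score"],2),atz(c,r["point"],0)[:2]) for r in p])
x,y=int(u[0]),int(u[1]); g=c["pixels"].max(2)[y-12:y+13,x-12:x+13]
n,l,st,ce=cv2.connectedComponentsWithStats((g<60).astype(np.uint8)); k=1+np.argmax(st[1:,4]); print(st[k],ce[k]+[x-12,y-12],atz(c,ce[k]+[x-12,y-12],.083))
```

```text
t 14.18 tcp [0.6457 0.078  0.1713] yang 7.5 q [ 0.02  0.37  0.3   1.5  -0.    1.46] open 85.1 F [-0.2 -0.3 -0.2] 0.0
shift [279.5 -84.9   0.3] turn 0.0
[332.89482777 256.17713994] [(0.8, array([0.51801645, 0.34559721]))]
[11 11  5  5 19] [332.84210526 256.84210526] [0.52681799 0.3453118  0.083     ]
```

Emit:
servo_tool(plan=[[[35,-10.3,0],0,85],[[35,-10.3,0],0,85],[[35,-10.3,0],0,85],[[35,-10.3,0],0,85],[[35,-10.3,0],0,85]])

```text
time_s: 14.7
tcp_pos: [0.5672, 0.2456, 0.1644]
tool_rot: [-0.001, 0.659, 0.752, -0.002]
contact_force: [1.5, 0.1, -1.1]
opening: 0.0848
grip_force: 0.0
```

Emit:
servo_tool(plan=[[[35,-10.3,0],0,85],[[35,-10.3,0],0,85],[[35,-10.3,0],0,85],[[0,0,0],0,85],[[0,0,0],0,85]])

```text
time_s: 15.12
tcp_pos: [0.5227, 0.3461, 0.1645]
tool_rot: [-0.001, 0.658, 0.753, -0.002]
contact_force: [-1.0, 0.1, -0.7]
opening: 0.0848
grip_force: 0.0
```

Emit:
servo_tool(plan=[[[0,0,0],0,85],[[0,0,0],0,85],[[0,0,0],0,85]])

```text
time_s: 15.37
tcp_pos: [0.5254, 0.3433, 0.1664]
tool_rot: [-0.0, 0.66, 0.751, -0.001]
contact_force: [-0.7, 0.6, 0.4]
opening: 0.0849
grip_force: 0.0
```

```bash
python3 -c "
from h import *; go(.526,.3445,.053,7.5)"
```

```text
t 15.37 tcp [0.5254 0.3433 0.1664] yang 7.4 q [ 0.47  0.32  0.23  1.48 -0.    1.91] open 84.9 F [-0.7  0.6  0.4] 0.0
shift [  1.2   0.9 113.4] turn -0.1
```

Emit:
servo_tool(plan=[[[1,0.5,30],0,85],[[0,0,30],0,85],[[0,0,25],0,85],[[0,0,15],0,85],[[0,0,11],0,85]])

```text
time_s: 15.78
tcp_pos: [0.5245, 0.3437, 0.0531]
tool_rot: [-0.001, 0.66, 0.751, -0.002]
contact_force: [-0.2, 1.2, -0.1]
opening: 0.0849
grip_force: 0.0
```

Emit:
servo_tool(plan=[[[0,0,0],0,85],[[0,0,0],0,85],[[0,0,0],0,40],[[0,0,0],0,40],[[0,0,0],0,40]], grip_force=50)

```text
time_s: 16.2
tcp_pos: [0.5265, 0.3465, 0.0581]
tool_rot: [0.001, 0.659, 0.752, 0.002]
contact_force: [0.3, 1.1, -0.5]
opening: 0.0512
grip_force: 0.0
```

Emit:
servo_tool(plan=[[[0,0,0],0,40],[[0,0,0],0,40],[[0,0,0],0,40]])

```text
time_s: 16.45
tcp_pos: [0.5267, 0.3466, 0.0584]
tool_rot: [0.001, 0.659, 0.752, 0.002]
contact_force: [0.6, -0.4, 5.5]
opening: 0.0462
grip_force: 52.2
```

Emit:
servo_tool(plan=[[[0,0,-10],0,40],[[0,0,-30],0,40],[[0,0,-40],0,40],[[0,0,-40],0,40],[[0,0,-15],0,40]])

```text
time_s: 16.87
tcp_pos: [0.5266, 0.3468, 0.1975]
tool_rot: [0.001, 0.659, 0.752, 0.003]
contact_force: [2.2, 0.7, -0.4]
opening: 0.0466
grip_force: 52.2
```

Emit:
servo_tool(plan=[[[0,0,0],0,40],[[0,0,0],0,40]])

```text
time_s: 17.03
tcp_pos: [0.5254, 0.3461, 0.1916]
tool_rot: [0.0, 0.659, 0.752, 0.001]
contact_force: [-0.6, -0.4, -2.9]
opening: 0.0465
grip_force: 52.1
```

```bash
python3 -c "
from h import *; go(.658,-.019,.2,7.5)
c=manip.capture('scene'); save(c,'s4.png',(250,120,170,150),3)"
```

```text
t 17.03 tcp [0.5254 0.3461 0.1916] yang 7.5 q [0.48 0.32 0.28 1.53 0.   1.92] open 46.5 F [-0.6 -0.4 -2.9] 52.12488056626171
shift [-379.3   83.6   -8.5] turn 0.0
```

View pics/s4.png

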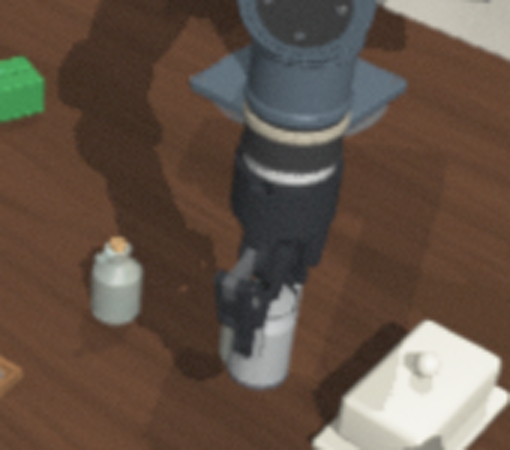

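The grinder is held upright, at crop px (255,340). I'll carry it to the coaster.

Emit:
servo_tool(plan=[[[-38,8.4,-2],0,40],[[-38,8.4,-2],0,40],[[-38,8.4,-2],0,40],[[-38,8.4,-2],0,40],[[-38,8.4,0],0,40]])

```text
time_s: 17.5
tcp_pos: [0.5901, 0.1612, 0.1951]
tool_rot: [-0.002, 0.659, 0.752, -0.003]
contact_force: [1.7, -0.4, -2.8]
opening: 0.0469
grip_force: 52.1
```

Emit:
servo_tool(plan=[[[-38,8.4,0],0,40],[[-38,8.4,0],0,40],[[-38,8.4,0],0,40],[[-38,8.4,0],0,40],[[-38,8.4,0],0,40]])

```text
time_s: 17.92
tcp_pos: [0.6565, -0.0214, 0.1944]
tool_rot: [-0.003, 0.659, 0.752, -0.002]
contact_force: [0.7, 0.3, -1.7]
opening: 0.0463
grip_force: 52.1
```

Emit:
servo_tool(plan=[[[0,0,0],0,40],[[0,0,30],0,40],[[0,0,40],0,40],[[0,0,30],0,40],[[0,0,0],0,40]])

```text
time_s: 18.33
tcp_pos: [0.6493, -0.0187, 0.0851]
tool_rot: [-0.01, 0.659, 0.752, -0.007]
contact_force: [-2.8, -0.6, -4.9]
opening: 0.0465
grip_force: 52.2
```

Emit:
servo_tool(plan=[[[0,0,0],0,40],[[0,0,0],0,40],[[0,0,0],0,40]])

```text
time_s: 18.58
tcp_pos: [0.6599, -0.0198, 0.1019]
tool_rot: [0.002, 0.659, 0.752, 0.001]
contact_force: [0.1, 0.2, -2.3]
opening: 0.0463
grip_force: 52.3
```

```bash
python3 -c "
from h import *; go(.658,-.019,.070,7.5)
c=manip.capture('scene'); save(c,'s5.png',(140,130,160,150),4)"
```

```text
t 18.58 tcp [ 0.6599 -0.0198  0.1019] yang 7.5 q [-0.13  0.41  0.22  1.37 -0.    1.31] open 46.3 F [ 0.1  0.2 -2.3] 52.34449675306678
shift [ 1.1 -1.9 31.9] turn 0.0
```

View pics/s5.png

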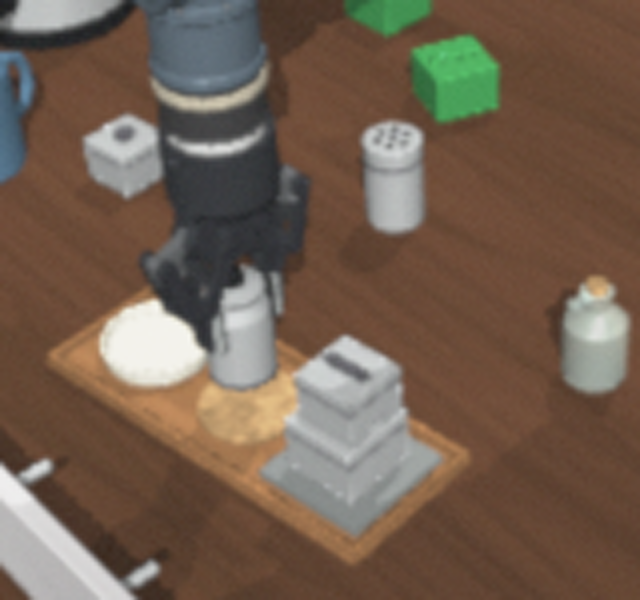

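The stack is seated, at crop px (350,420), and the grinder is upright over the coaster. I'll lower it gently.

Emit:
servo_tool(plan=[[[1,-1,6],0,40],[[0,0,8],0,40],[[0,0,7],0,40],[[0,0,4],0,40],[[0,0,0],0,40]])

```text
time_s: 19.05
tcp_pos: [0.6557, -0.0188, 0.0718]
tool_rot: [-0.002, 0.659, 0.752, -0.001]
contact_force: [0.4, -0.1, -3.3]
opening: 0.0462
grip_force: 52.3
```

Emit:
servo_tool(plan=[[[0,0,2],0,40],[[0,0,2],0,40],[[0,0,0],0,40],[[0,0,0],0,40]])

```text
time_s: 19.38
tcp_pos: [0.6574, -0.0191, 0.0705]
tool_rot: [0.0, 0.659, 0.752, 0.0]
contact_force: [0.1, -0.6, -0.3]
opening: 0.0468
grip_force: 52.4
```

Emit:
servo_tool(plan=[[[0,0,2],0,40],[[0,0,0],0,40],[[0,0,0],0,40]])

```text
time_s: 19.63
tcp_pos: [0.6574, -0.0191, 0.0704]
tool_rot: [0.001, 0.659, 0.752, 0.0]
contact_force: [-4.0, 0.8, 5.2]
opening: 0.0464
grip_force: 53.0
```

Emit:
servo_tool(plan=[[[0,0,0],0,85],[[0,0,0],0,85],[[0,0,0],0,85],[[0,0,-20],0,85],[[0,0,-40],0,85]])

```text
time_s: 20.05
tcp_pos: [0.6527, -0.0184, 0.121]
tool_rot: [-0.006, 0.659, 0.752, -0.004]
contact_force: [0.5, 0.1, -1.3]
opening: 0.0848
grip_force: 0.0
```

Emit:
servo_tool(plan=[[[0,0,-40],0,85],[[0,0,-10],-7,85],[[0,0,0],-7,85],[[0,0,0],-7,85],[[0,0,0],-7,85]])

```text
time_s: 20.47
tcp_pos: [0.6577, -0.0191, 0.1789]
tool_rot: [0.001, 0.455, 0.89, 0.0]
contact_force: [-1.2, -0.3, -0.9]
opening: 0.085
grip_force: 0.0
```

Emit:
servo_tool(plan=[[[0,0,0],-7,85],[[0,0,0],-7,85],[[0,0,0],-3,85],[[0,0,0],0,85]])

```text
time_s: 20.8
tcp_pos: [0.6573, -0.019, 0.1779]
tool_rot: [0.0, 0.321, 0.947, 0.0]
contact_force: [0.1, -0.1, 0.3]
opening: 0.0849
grip_force: 0.0
```

Run:
```python
from h import *
go(.4475,.121,.17,52.5)
c=manip.capture("scene"); u=proj(c,(.4475,.121,.081)); x,y=map(int,u); hsv=cv2.cvtColor(c["pixels"],cv2.COLOR_RGB2HSV)[y-8:y+9,x-8:x+9]
n,l,st,ce=cv2.connectedComponentsWithStats(((hsv[...,1]>70)&(hsv[...,2]>150)).astype(np.uint8)); k=1+np.argmax(st[1:,4]); p=ce[k]+[x-8,y-8]; print(u,st[k],p,atz(c,p,.081))
for r in manip.spot_point("scene","cruet")[:2]: print(r["score"],atz(c,r["point"],0))
```

```text
t 20.8 tcp [ 0.6573 -0.019   0.1779] yang 52.6 q [-0.13  0.4   0.35  1.52  0.    0.52] open 84.9 F [ 0.1 -0.1  0.3] 0.0
shift [251.7 -16.3   7.9] turn 0.1
[288.96607977 201.03657111] [ 7  6  5  5 22] [288.90909091 200.90909091] [0.44720503 0.12049393 0.081     ]
0.81 [0.45003683 0.10660825 0.        ]
```

Emit:
servo_tool(plan=[[[36,-2.3,0],0,85],[[36,-2.3,0],0,85],[[36,-2.3,0],0,85],[[36,-2.3,0],0,85],[[36,-2.3,0],0,85]])

```text
time_s: 21.32
tcp_pos: [0.5059, 0.0821, 0.1779]
tool_rot: [0.0, 0.322, 0.947, 0.0]
contact_force: [0.1, -0.7, 0.6]
opening: 0.085
grip_force: 0.0
```

Emit:
servo_tool(plan=[[[36,-2.3,0],0,85],[[36,-2.3,0],0,85],[[0,0,0],0,85],[[0,0,0],0,85],[[0,0,0],0,85]])

```text
time_s: 21.73
tcp_pos: [0.448, 0.1216, 0.1785]
tool_rot: [0.001, 0.321, 0.947, 0.0]
contact_force: [0.6, -0.8, -0.3]
opening: 0.0849
grip_force: 0.0
```

Emit:
servo_tool(plan=[[[0,0,10],0,85],[[0,0,10],0,85],[[0,0,5],0,85],[[0,0,0],0,85],[[0,0,0],0,85]])

```text
time_s: 22.15
tcp_pos: [0.447, 0.1211, 0.1519]
tool_rot: [-0.001, 0.322, 0.947, -0.001]
contact_force: [0.8, -0.7, -0.7]
opening: 0.0851
grip_force: 0.0
```

```bash
python3 -c "
from h import *; go(.4473,.1207,.044,52.5)"
```

```text
t 22.15 tcp [0.447  0.1211 0.1519] yang 52.5 q [ 0.12 -0.11 -0.26  1.42 -0.    0.77] open 85.1 F [ 0.8 -0.7 -0.7] 0.0
shift [-7.000e-01  1.000e-01  1.079e+02] turn -0.0
```

Emit:
servo_tool(plan=[[[0,0,15],0,85],[[0,0,25],0,85],[[0,0,25],0,85],[[0,0,25],0,85],[[0,0,12],0,85]])

```text
time_s: 22.57
tcp_pos: [0.4456, 0.1212, 0.0481]
tool_rot: [-0.002, 0.321, 0.947, -0.001]
contact_force: [0.1, -0.6, -0.4]
opening: 0.0854
grip_force: 0.0
```

Emit:
servo_tool(plan=[[[0,0,5],0,85],[[0,0,0],0,85],[[0,0,0],0,85],[[0,0,0],0,40],[[0,0,0],0,40]], grip_force=40)

```text
time_s: 22.98
tcp_pos: [0.4488, 0.1217, 0.0478]
tool_rot: [0.001, 0.321, 0.947, 0.001]
contact_force: [-0.2, 0.1, 0.3]
opening: 0.0636
grip_force: 0.0
```

Emit:
servo_tool(plan=[[[0,0,0],0,40],[[0,0,0],0,40],[[0,0,0],0,40],[[0,0,0],0,40],[[0,0,0],0,40]])

```text
time_s: 23.4
tcp_pos: [0.4486, 0.1217, 0.0476]
tool_rot: [0.001, 0.321, 0.947, 0.001]
contact_force: [-0.6, 0.1, 6.7]
opening: 0.0469
grip_force: 42.4
```

Emit:
servo_tool(plan=[[[0,0,-8],0,40],[[0,0,-20],0,40],[[0,0,-30],0,40],[[0,0,-30],0,40],[[0,0,-30],0,40]])

```text
time_s: 23.82
tcp_pos: [0.4461, 0.1215, 0.1644]
tool_rot: [-0.001, 0.321, 0.947, -0.001]
contact_force: [0.8, 0.4, -2.3]
opening: 0.0468
grip_force: 41.7
```

Emit:
servo_tool(plan=[[[0,0,-20],0,40],[[0,0,-10],0,40],[[0,0,0],0,40],[[0,0,0],0,40],[[0,0,0],0,40]])

```text
time_s: 24.23
tcp_pos: [0.4462, 0.1214, 0.1919]
tool_rot: [-0.002, 0.321, 0.947, -0.001]
contact_force: [0.5, -0.2, -2.6]
opening: 0.0465
grip_force: 41.7
```

```bash
python3 -c "
from h import *; go(.6705,-.1155,.2,52.5)
c=manip.capture('scene'); save(c,'s6.png',(150,100,200,180),3)"
```

```text
t 24.23 tcp [0.4462 0.1214 0.1919] yang 52.5 q [ 0.12 -0.12 -0.19  1.5   0.    0.77] open 46.5 F [ 0.5 -0.2 -2.6] 41.71295656298753
shift [-322.2  -51.6   -8.9] turn 0.0
```

View pics/s6.png

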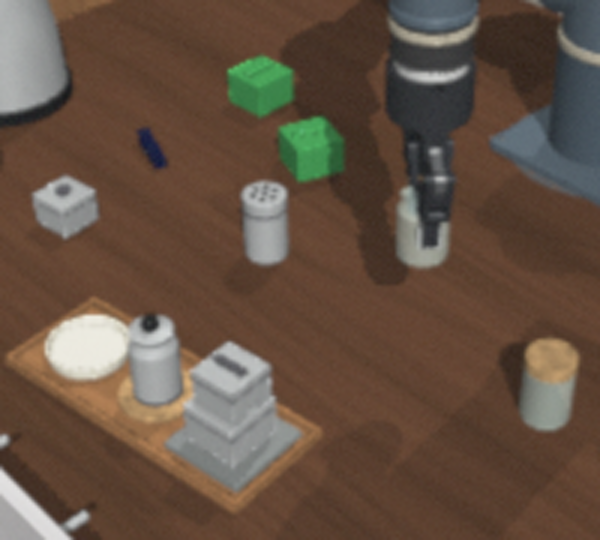

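The cruet is held upright, at crop px (423,230), and the grinder stands on the coaster. I'll carry the cruet to the saucer.

Emit:
servo_tool(plan=[[[-15,-2.5,-1],0,40],[[-30,-5,-1],0,40],[[-33,-5.5,-1],0,40],[[-33,-5.5,-1],0,40],[[-33,-5.5,-1],0,40]])

```text
time_s: 24.7
tcp_pos: [0.5467, 0.014, 0.1968]
tool_rot: [-0.002, 0.321, 0.947, -0.0]
contact_force: [0.5, 0.5, -0.6]
opening: 0.0459
grip_force: 41.7
```

Emit:
servo_tool(plan=[[[-33,-5.5,0],0,40],[[-33,-5.5,0],0,40],[[-33,-5.5,0],0,40],[[-33,-5.5,0],0,40],[[-30,-4,0],0,40]])

```text
time_s: 25.12
tcp_pos: [0.6597, -0.1059, 0.1961]
tool_rot: [-0.002, 0.322, 0.947, -0.0]
contact_force: [0.6, 0.3, -1.8]
opening: 0.0466
grip_force: 41.7
```

Emit:
servo_tool(plan=[[[-15.5,-2.2,0],0,40],[[0,0,10],0,40],[[0,0,20],0,40],[[0,0,25],0,40],[[0,0,25],0,40]])

```text
time_s: 25.53
tcp_pos: [0.6696, -0.1147, 0.1165]
tool_rot: [-0.001, 0.321, 0.947, 0.0]
contact_force: [-0.5, 0.2, -2.3]
opening: 0.0466
grip_force: 41.7
```

Emit:
servo_tool(plan=[[[0,0,20],0,40],[[0,0,10],0,40],[[0,0,0],0,40],[[0,0,0],0,40],[[0,0,0],0,40]])

```text
time_s: 25.95
tcp_pos: [0.6713, -0.1154, 0.0905]
tool_rot: [0.001, 0.321, 0.947, 0.0]
contact_force: [0.4, -0.3, -0.9]
opening: 0.0468
grip_force: 41.7
```

```bash
python3 -c "
from h import *; go(.6705,-.1155,.0595,52.5)"
```

```text
t 25.95 tcp [ 0.6713 -0.1154  0.0905] yang 52.5 q [-0.27  0.48  0.28  1.38  0.    0.39] open 46.8 F [ 0.4 -0.3 -0.9] 41.67737826530356
shift [ 0.6 -0.6 31. ] turn 0.0
```

Emit:
servo_tool(plan=[[[0,0,5],0,40],[[0,0,8],0,40],[[0,0,8],0,40],[[0,0,5],0,40],[[0,0,1],0,40]])

```text
time_s: 26.37
tcp_pos: [0.6695, -0.1152, 0.0599]
tool_rot: [-0.002, 0.321, 0.947, -0.0]
contact_force: [-0.2, 0.1, -2.8]
opening: 0.0469
grip_force: 41.7
```

Emit:
servo_tool(plan=[[[0,0,1.5],0,40],[[0,0,1.5],0,40],[[0,0,0],0,40],[[0,0,0],0,40]])

```text
time_s: 26.7
tcp_pos: [0.6711, -0.1156, 0.0597]
tool_rot: [0.001, 0.321, 0.947, 0.0]
contact_force: [-0.5, -0.0, 0.8]
opening: 0.0467
grip_force: 41.9
```

Emit:
servo_tool(plan=[[[0,0,2],0,40],[[0,0,0],0,40],[[0,0,0],0,40]])

```text
time_s: 26.95
tcp_pos: [0.6711, -0.1156, 0.0597]
tool_rot: [0.001, 0.321, 0.947, 0.0]
contact_force: [-3.7, 0.5, 6.5]
opening: 0.0465
grip_force: 42.6
```

Emit:
servo_tool(plan=[[[0,0,0],0,75],[[0,0,0],0,75],[[0,0,0],0,75],[[0,0,-10],0,75],[[0,0,-30],0,75]])

```text
time_s: 27.37
tcp_pos: [0.6668, -0.1145, 0.0911]
tool_rot: [-0.006, 0.321, 0.947, -0.0]
contact_force: [0.2, 1.2, -0.9]
opening: 0.075
grip_force: 0.0
```

Emit:
servo_tool(plan=[[[0,0,-40],0,75],[[0,0,-40],0,75],[[0,0,-20],0,75],[[0,-30,-20],0,75],[[0,-40,0],0,75]])

```text
time_s: 27.78
tcp_pos: [0.6317, -0.1701, 0.2241]
tool_rot: [0.006, 0.319, 0.948, 0.0]
contact_force: [1.9, -0.9, 0.5]
opening: 0.0748
grip_force: 0.0
```

Emit:
servo_tool(plan=[[[0,-40,0],0,75],[[0,-40,0],0,75],[[0,-40,0],0,75],[[0,-20,0],0,75],[[0,0,0],0,75]])

```text
time_s: 28.2
tcp_pos: [0.5403, -0.2861, 0.218]
tool_rot: [0.0, 0.324, 0.946, -0.001]
contact_force: [0.7, 0.2, 0.0]
opening: 0.0751
grip_force: 0.0
```

Run:
```python
from h import *
t=manip.capture("top"); s=manip.capture("scene")
a=cv2.resize(t["pixels"][80:220,180:320,::-1],(400,400),interpolation=cv2.INTER_CUBIC); b=cv2.resize(s["pixels"][130:290,150:310,::-1],(400,400),interpolation=cv2.INTER_CUBIC)
cv2.imwrite("pics/fin.png",np.hstack([a,b])); hsv=cv2.cvtColor(t["pixels"],cv2.COLOR_RGB2HSV)
def loc(X,mask,r=9):
    u=proj(t,X); x,y=map(int,np.round(u)); n,l,st,ce=cv2.connectedComponentsWithStats(mask[y-r:y+r+1,x-r:x+r+1].astype(np.uint8)); k=1+np.argmax(st[1:,4]); print(st[k],atz(t,ce[k]+[x-r,y-r],X[2]))
loc((.658,-.019,.097),t["pixels"].max(2)<70); loc((.6705,-.1155,.095),(hsv[...,1]>90)&(hsv[...,2]>150),6); loc((.644,.078,.102),t["pixels"].max(2)<140,7)
go(.6,-.1,.2)
```

```text
[ 7  8  6  6 27] [ 0.65589297 -0.02070879  0.097     ]
[ 4  4  5  5 20] [ 0.6704274  -0.11518512  0.095     ]
[ 1  6 14  6 48] [0.64099548 0.07715386 0.102     ]
t 28.3 tcp [ 0.5427 -0.2828  0.2178] yang 52.4 q [-0.59  0.27  0.27  1.57  0.    0.07] open 75.2 F [ 0.7 -0.7  0.4] 0.0
shift [ 66.2 179.8  17.9] turn None
```

View pics/fin.png

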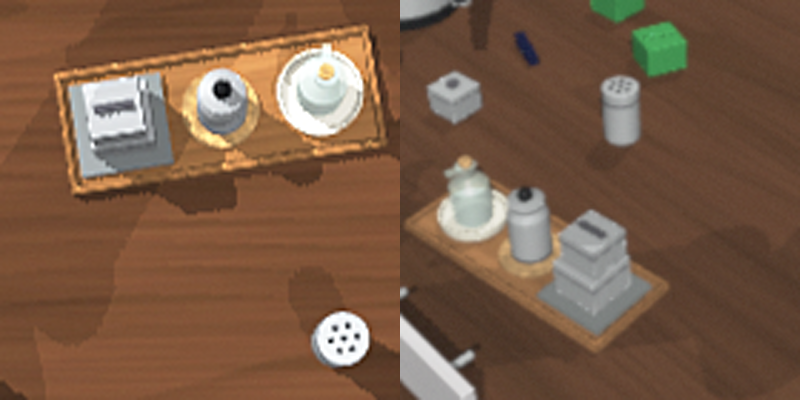

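All three places are filled: the stack is at px (115,110), the grinder at (222,100) and the cruet at (322,88). Everything is upright and within about 3 mm, and the look-alikes are untouched.

```bash
python3 -c "from h import *; print(manip.close_job())"
```

```text
the job is handed in; nothing more can be done
None
```

The breakfast tray is set and handed in at about 28 s: tins stacked on the square mat, grinder on the coaster, cruet in the saucer; placed items measured within about 4 mm of centre, and I left the look-alikes alone (hand-in returned no verdict).

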